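# Wind a lidded can up into the chuck of a can seamer

## Robot

A 6-joint arm with a two-finger parallel gripper is mounted at the origin on a cart in front of the work surface, level with it; the furniture and walls round the work are solid. World frame = base frame: x ahead of the robot, y to its left, z up, the work surface at z = 0. Lengths are in m, angles in degrees, forces in N, time in s.
With the tool pointing down it reaches from about 0.4 to 0.825 m from the base axis. Payload 7 kg.
Tool frame: the origin (TCP) lies between the finger pads; the fingertips stand 19 mm ahead of it and the grasp point (between the pads) is the TCP; z points along the fingers, y is the line along which they close (so a half turn about z gives the same grasp; the last joint's range is limited). The gripper opens to 85 mm and grips with 20 to 120 N. Pads are 22 mm wide; open, the fingers measure 114 mm over their backs; the gripper's body (76 mm by 85 mm) begins 54 mm behind the grasp point. The pads swing forward as they close: fully open they stand 13 mm farther back than shut.
Start: joints at [85.434, 20.546, 0.682, 0, -70.136, -16.507], TCP at [0.243, 0.63, 0.25] pointing down, gripper open.
Joint ranges: [-176.03, 176.03], [-82.01, 121.73], [-58.28, 71.71], [-173.87, 95.51], [-174.79, -0.11], [-173.66, 173.66]. Speed limits (degrees/s): [136.94, 136.94, 172.46, 180, 180, 180].

## Interface

Orientations are given as a 3x3 rotation matrix whose columns are the frame's x, y, z axes.
In Python, from plant import arm gives the robot as it stands.
- The arm moves only by the shell command python3 -m pendant 'ROWS' [FORCE]. ROWS is a JSON object of lists of equal length, an entry for each row: "jaw": the finger opening in m, from 0 to 0.0854; "travel": the shift along the tool's x, y, z in m, a list of three; "dr": the turn, a rotation vector about the tool's x, y, z in units of 5 degrees (1.0 is 5 degrees), a list of three. A call has 1 to 12 rows; each row shifts and turns the commanded pose from where the row before left it, along the tool's axes as they then stand; what a row does not reach is not made up. A row lasts 1/10 s, in which the tool goes at most 50 mm and 8.59 degrees, less where a joint would pass 70% of its speed; a pose out of reach is approached as far as the arm can. A call with a gripper value outside its range is refused whole. The fingers move at their own pace and stop on an object; FORCE is the grip in N (left out, the last holds). Time passes only in rows, so rows that do not move let the fingers close. It gives the time, the measured TCP pose, the force, the opening and the grip force at its end, in the units of the state.
- arm.read_state(): the state, without advancing time (a new reading comes with each control period).
- arm.grab_frame(name): name is "scene" or "side" or "wrist"; returns the picture (420x560x3 uint8, blue, green, red); there is no depth.
- arm.get_calibration(name): a dict with "camera_matrix" (3x3 intrinsics, pixels), "world_from_camera" (4x4, takes a point from camera to world coordinates). Camera axes: x right, y down, z forward; pixel columns grow to the right and rows downward; lengths in m; the calibration is good to about 2 mm. The wrist camera is an equidistant fisheye: a pixel r from the principal point sees the ray r / f radians off the axis. A picture is of the moment at which its call begins: read the wrist's pose just before it. get_calibration takes no time and is no camera call; for the wrist camera it gives the pose at the moment of the call.
- arm.finish_job(): hands the job in; it is judged then, once.
Trained networks look in the newest picture that a camera, given by its name, has taken for a name from the list of things; names that differ only in an ending like _2 or _b are one class to them, and where a whole thing is asked for, a point or a joint stands for the part that bears it (a point fixed in the world has none). Each returns a list of dicts, best first, with "confidence" (0 to 1); they miss things now and then, are a little off and sometimes report something else, mostly with a low value. They report only what shows in the picture. A call takes as long as a camera call. They do not tell look-alikes from the thing itself.
- arm.regions_of(camera, query): "mask" (420x560 bool, what is visible of it).
- arm.tip_of(camera, query): "at" ([x, y, z] in m, in world coordinates, good to about 4 mm: a listed point, or the origin of a listed thing).
The state is a dict: "time": time; "qpos": joint angles; "dq": joint speeds; "joint_efforts": joint torques, N m; "position": TCP position; "orientation": TCP orientation; "contact_force": force on the tool from outside, world axes, zero at the start; "torque": the same for the moment, N m; "finger_gap": finger opening in m; "grasp_force": force on a finger pad.
Only numpy, scipy, OpenCV 4.12 (cv2) and the standard library are available. Lean on these libraries where they do the work, as an engineer would, in place of code of your own. Each camera call takes 0.05 s, during which the arm holds its last target. There are 200 camera calls.

## Task

Fit the loose crank fully home on the square drive shaft of the can seamer and wind it clockwise until the jack has lifted the can against the chuck and grips it firmly. Stop as soon as the crank turns clearly heavier, because winding on buckles the can. Do not force the crank onto the shaft, leave it on there at the end, and leave the other two cans and the pasta jar where they stand.

Things in the scene. Friction and masses are not known exactly. Their poses are not given: they have to be found in the camera images.
- seamer: table-top can seamer, fixed: grey cast base 290 x 140 mm, at its -x end a gearbox 65 mm high with an upright square drive shaft at [-105,0], at its +x end two columns (285 mm high, at [105,+-58]) with a crossbar and a steel chuck over the can. The columns' crossbar is clamped at a different height each time: the chuck first meets the can after 23 to 53 mm of lift. Origin: underside centre; z up
- shaft_foot (a point): point on the drive shaft's axis at its foot, on the round shoulder (75 mm over the table) where the crank's underside rests when fully home. Axes are those of the seamer's body and do not turn with the shaft; the shaft stops at any angle, which is not measured and must be found by feel or sight
- shaft_top (a point): the drive shaft's upper end, 30 mm over its foot: steel square 16 x 16 mm, its top 8 mm tapering in steps to 12.5 mm; the crank slips on within about 5 degrees of square, at any quarter turn. The shaft turns stiffly (0.38 Nm), does not run back and lifts 30 mm a turn clockwise seen from above; a lifting force F (N) adds 0.0048 F Nm
- plate: round steel lifting plate of the jack, 81 mm, with a 4 mm rim; the can stands in it. Origin: on its axis, 14 mm below the can's foot; 54 to 62 mm over the table at the start, it can rise to 132 mm
- can: lidded steel food can, 68 mm across, 100 mm high, 0.25 to 0.46 kg, loose, standing on the plate under the chuck, which is sprung: it yields 1 mm per 12 N. Firmly gripped: 20 to 70 N between plate and can; it buckles above 95 N. Origin: centre of its foot
- crank: loose steel crank, 0.3 to 0.45 kg, standing on the table. Hub block 34 (x) x 30 (y) x 45 mm high, with a square socket 17.6 mm wide and 31 mm deep open below; flat arm along +x, 18 wide, z = 35 to 43 mm; upright black knob at x = 66 mm. Origin: underside centre of the hub (socket mouth); z up
- crank_grip (a point): middle of the crank's knob: 22 mm thick, 44 mm high, turning freely on its pin; 66 mm beside the hub's axis, 66.5 mm over the hub's underside. Winding takes about 6 N here, 1.5 N more at 20 N of grip on the can and 5 N more at 70 N; held still in mid-wind, the hand feels only that extra push back
- can_b: bystander: another lidded can, 68 x 100 mm, at the table's left; origin at its foot
- can_c: bystander: a third lidded can, 68 x 100 mm, at the table's left; origin at its foot
- pasta_jar: bystander: glass jar with green lid, 89 x 137 mm, at the right rear; origin at its foot
Not all that is in view belongs to the job. What is shaped like the crank but orange is not meant.

How it is judged:
By the outcome, as a careful person would: the job done as asked, in the order asked, and still so for the second after the job is handed in, with the robot touching nothing.
It also fails if it takes over 72 s, if anything falls off the work surface, if the arm or the gripper's body presses on something with over 40 N, if the wrist force passes 120 N, or if a joint passes its speed limit or range.

## Working session

There is one attempt and no reset: what is moved stays moved. The work goes in short steps, Python scripts to look and compute and a shell command to move; the robot and the scene stay as the last step left them, time stands still between calls to the robot, and variables do not carry over. Pictures are saved under pics/ and viewed, at most 10 in all, crops included, and the job is handed in when it is done.

```bash
ls; mkdir -p pics; cat > h.py <<'E'
import numpy as np, cv2
from plant import arm
def save(c,n):
    f=arm.grab_frame(c); cv2.imwrite(f'pics/{n}.png',f); return f
def proj(c,p):
    k=arm.get_calibration(c);T=np.linalg.inv(np.array(k['world_from_camera']));q=T[:3,:3]@np.array(p)+T[:3,3]
    K=np.array(k['camera_matrix']);u=K@q;return (u[:2]/u[2]).round(1)
def st():
    s=arm.read_state()
    for k in ['time','position','orientation','qpos','contact_force','finger_gap','grasp_force']: print(k,np.round(s[k],3).tolist())
E
python3 - <<'E'
from h import *
a=save('scene','s0');b=save('side','d0')
st()
for c in ['scene','side']:
    for q in ['crank','crank_grip','shaft_top','shaft_foot','can','plate','seamer','pasta_jar']:
        for r in arm.tip_of(c,q)[:3]: print(c,q,np.round(r['at'],3),round(r['confidence'],2),proj(c,r['at']))
E
```

```text
pics
time 0.1
position [0.243, 0.629, 0.249]
orientation [[0.933, -0.36, -0.0], [-0.36, -0.933, -0.001], [0.0, 0.001, -1.0]]
qpos [85.432, 20.587, 0.638, -0.017, -70.135, -16.507]
contact_force [-0.176, 0.04, -0.125]
finger_gap 0.085
grasp_force 0.0
scene crank [ 0.506 -0.25   0.002] 0.74 [347.5 269.6]
scene crank [ 0.401 -0.263  0.001] 0.73 [330.2 290.8]
scene crank_grip [ 0.405 -0.191  0.066] 0.94 [309.3 260.5]
scene crank_grip [ 0.559 -0.298  0.066] 0.8 [373.5 247.8]
scene shaft_top [ 0.534 -0.042  0.107] 0.63 [294.1 211.2]
scene shaft_top [ 0.506 -0.252 -0.   ] 0.43 [348.1 270.4]
scene shaft_foot [ 0.531 -0.041  0.073] 0.57 [293.6 221.1]
scene can [ 0.358  0.278 -0.001] 0.9 [182.1 232.8]
scene can [0.604 0.156 0.072] 0.82 [259.9 194.3]
scene plate [0.605 0.155 0.056] 0.42 [260.6 198.3]
scene pasta_jar [ 0.667 -0.24   0.   ] 0.95 [372.7 243.2]
side crank [ 0.504 -0.253 -0.   ] 0.69 [304.5 283.7]
side crank [ 0.402 -0.258  0.   ] 0.68 [267.5 296.4]
side crank_grip [ 0.404 -0.192  0.068] 0.89 [257.8 258.8]
side crank_grip [ 0.553 -0.299  0.065] 0.87 [331.9 270.6]
side shaft_foot [ 0.532 -0.036  0.073] 0.78 [281.6 211.9]
side can [ 0.357  0.281 -0.001] 0.89 [196.9 191.5]
side can [0.606 0.156 0.069] 0.88 [280.3 175.8]
side can [ 0.42   0.346 -0.002] 0.84 [210.3 178.6]
side plate [0.611 0.153 0.058] 0.43 [282.1 178.7]
side seamer [0.567 0.057 0.001] 0.88 [280.9 212.3]
side pasta_jar [ 0.665 -0.24   0.001] 0.75 [358.1 263.5]
```

```bash
python3 - <<'E'
import cv2,numpy as np
a=cv2.imread('pics/s0.png');b=cv2.imread('pics/d0.png')
A=cv2.resize(a[180:310,230:410],(800,578),interpolation=cv2.INTER_CUBIC);cv2.imwrite('pics/s0c.png',A)
E
```

```text
(no output)
```

View pics/s0c.png

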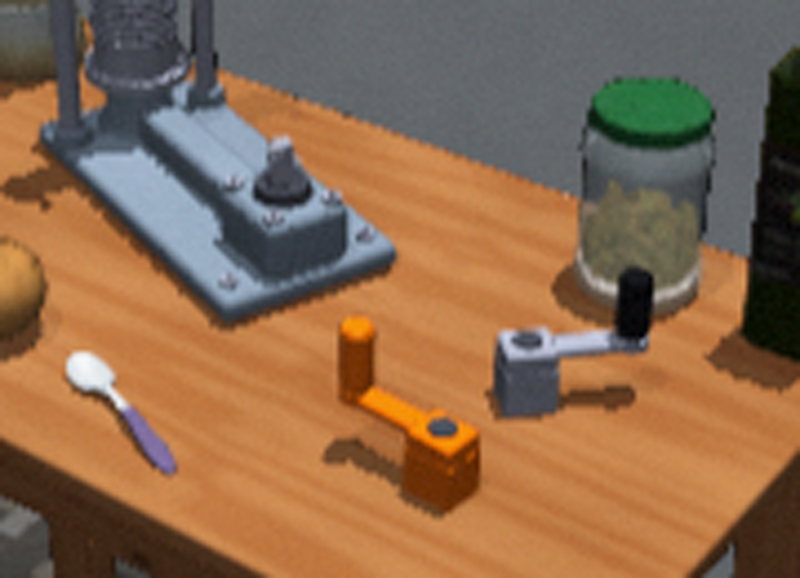

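View pics/d0.png

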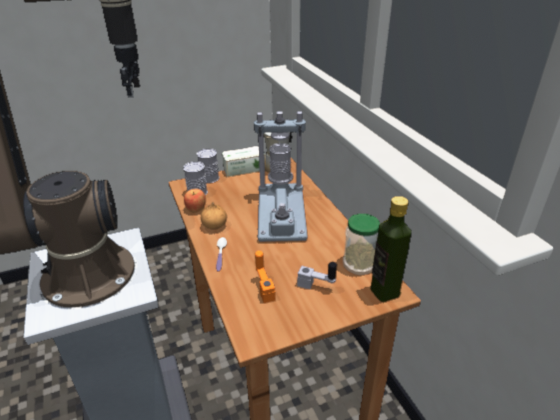

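The two cranks, by scene pixel: an orange one with its hub at (330,291), and a grey steel one with a black knob, hub at (347,270) and knob at (373,248). The enlarged crop confirms that the grey one fits the description; the orange one is the decoy. The shaft is at about (294,215). I'll move to a view point above both the shaft and the crank.

```bash
python3 -m pendant '{"jaw":[0.07,0.07,0.07,0.07,0.07,0.07,0.07,0.07,0.07,0.07,0.07],"travel":[[0.0265,0.0267,-0.002],[0.0265,0.0267,-0.002],[0.0265,0.0267,-0.002],[0.0265,0.0267,-0.002],[0.0265,0.0267,-0.002],[0.0265,0.0267,-0.002],[0.0265,0.0267,-0.002],[0.0265,0.0267,-0.002],[0.0265,0.0267,-0.002],[0.0265,0.0267,-0.002],[0.0265,0.0267,-0.002]],"dr":[[0,0,0],[0,0,0],[0,0,0],[0,0,0],[0,0,0],[0,0,0],[0,0,0],[0,0,0],[0,0,0],[0,0,0],[0,0,0]]}' 40
python3 -m pendant '{"jaw":[0.07,0.07,0.07,0.07,0.07,0.07,0.07,0.07,0.07,0.07,0.07],"travel":[[0.018,0.036,0],[0.018,0.036,0],[0.018,0.036,0],[0.018,0.036,0],[0.018,0.036,0],[0.018,0.036,0],[0.018,0.036,0],[0.018,0.036,0],[0.018,0.036,0],[0.018,0.036,0],[0,0,0]],"dr":[[0,0,0],[0,0,0],[0,0,0],[0,0,0],[0,0,0],[0,0,0],[0,0,0],[0,0,0],[0,0,0],[0,0,0],[0,0,0]]}'
python3 - <<'E'
from h import *
st()
save('wrist','w0')
k=arm.get_calibration('wrist');print(np.round(k['camera_matrix'],1).tolist(),np.round(k['world_from_camera'],3).tolist())
for q in ['crank','crank_grip','shaft_top','shaft_foot']:
    for r in arm.tip_of('wrist',q)[:3]: print(q,np.round(r['at'],4),round(r['confidence'],2))
E
```

```text
time: 2.0
position: [0.4095, 0.2495, 0.2727]
orientation: [[0.933, -0.359, 0.001], [-0.359, -0.933, 0.001], [0.0, -0.001, -1.0]]
contact_force: [1.0, -0.3, 0.1]
finger_gap: 0.07
grasp_force: 0.0
time: 3.1
position: [0.4475, -0.1532, 0.2722]
orientation: [[0.932, -0.364, -0.0], [-0.364, -0.932, -0.001], [-0.0, 0.001, -1.0]]
contact_force: [0.4, -0.6, -1.2]
finger_gap: 0.07
grasp_force: 0.0
time 3.1
position [0.447, -0.153, 0.272]
orientation [[0.932, -0.364, -0.0], [-0.364, -0.932, -0.001], [-0.0, 0.001, -1.0]]
qpos [5.046, 0.258, -21.79, 0.036, -67.982, 63.617]
contact_force [0.441, -0.624, -1.159]
finger_gap 0.07
grasp_force 0.0
[[325.2, 0.0, 285.5], [0.0, 325.2, 207.7], [0.0, 0.0, 1.0]] [[-0.364, -0.898, -0.247, 0.511], [-0.931, 0.351, 0.097, -0.176], [0.0, 0.266, -0.964, 0.395], [0.0, 0.0, 0.0, 1.0]]
crank [ 0.4013 -0.2576 -0.0034] 0.96
crank [ 0.5045 -0.2507  0.0023] 0.74
crank_grip [ 0.407  -0.1942  0.0657] 0.97
crank_grip [ 0.5561 -0.2982  0.0707] 0.86
crank_grip [0.5687 0.0583 0.0012] 0.59
shaft_top [ 0.5318 -0.0437  0.1038] 0.89
shaft_foot [0.3536 0.2757 0.0033] 0.68
shaft_foot [ 0.5305 -0.0415  0.076 ] 0.55
```

View pics/w0.png

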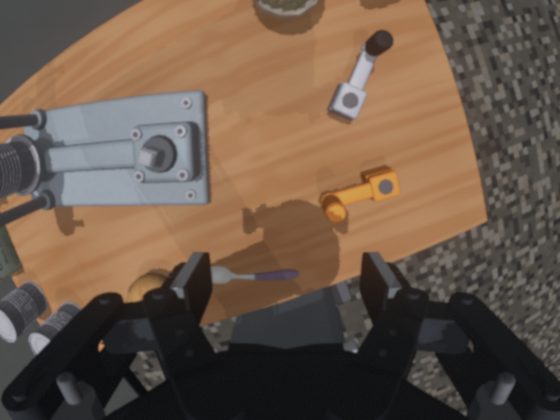

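Picture w0 shows the grey crank with its hub at (350,100) and knob at (378,42), the orange one at (385,187), and the square shaft at (150,155). Next I'll take a close view of the shaft to get its angle.

```bash
python3 -m pendant '{"jaw":[0.07,0.07,0.07,0.07,0.07,0.07],"travel":[[0.006,-0.033,0.02],[0.006,-0.033,0.02],[0.006,-0.033,0.02],[0.006,-0.033,0.02],[0,0,0.02],[0,0,0]],"dr":[[0,0,0],[0,0,0],[0,0,0],[0,0,0],[0,0,0],[0,0,0]]}'
cat >> h.py <<'E'
def wpix(P,k):
    T=np.linalg.inv(np.array(k['world_from_camera']));K=np.array(k['camera_matrix'])
    q=T[:3,:3]@np.array(P)+T[:3,3];r=np.hypot(q[0],q[1]);th=np.arctan2(r,q[2]);return K[:2,2]+K[0,0]*th*q[:2]/max(r,1e-9)
def rect(f,k,c,z,half=.03,n=600):
    """top view of plane z: col->+x world... up=+x, left=+y"""
    s=np.linspace(half,-half,n);T=np.linalg.inv(np.array(k['world_from_camera']));K=np.array(k['camera_matrix'])
    X,Y=np.meshgrid(c[0]+s,c[1]+s,indexing='ij');P=np.stack([X,Y,np.full_like(X,z)],-1)@T[:3,:3].T+T[:3,3]
    r=np.hypot(P[...,0],P[...,1]);g=K[0,0]*np.arctan2(r,P[...,2])/np.maximum(r,1e-9)
    return cv2.remap(f,(K[0,2]+g*P[...,0]).astype('f4'),(K[1,2]+g*P[...,1]).astype('f4'),cv2.INTER_CUBIC)
E
python3 - <<'E'
from h import *
k=arm.get_calibration('wrist');f=save('wrist','w1');st()
for q in ['shaft_top','shaft_foot','crank','crank_grip']:
    for r in arm.tip_of('wrist',q)[:2]: print(q,np.round(r['at'],4),round(r['confidence'],2),wpix(r['at'],k).round(1))
cv2.imwrite('pics/w1r.png',rect(f,k,(.532,-.041),.105))
E
```

```text
time: 3.95
position: [0.516, -0.0333, 0.1698]
orientation: [[0.934, -0.357, -0.005], [-0.357, -0.934, -0.001], [-0.004, 0.002, -1.0]]
contact_force: [0.3, -0.2, 0.2]
finger_gap: 0.07
grasp_force: 0.0
time 4.0
position [0.517, -0.034, 0.172]
orientation [[0.934, -0.357, -0.003], [-0.357, -0.934, -0.001], [-0.002, 0.002, -1.0]]
qpos [17.977, 9.773, -25.214, -0.006, -55.172, 51.102]
contact_force [0.475, 0.047, 1.41]
finger_gap 0.07
grasp_force 0.0
shaft_top [ 0.5296 -0.0424  0.1058] 0.73 [291.5 208.6]
shaft_foot [ 0.5294 -0.0397  0.0763] 0.64 [287.1 198.5]
crank [ 0.3992 -0.2579 -0.0012] 0.95 [506.8 220.7]
crank [ 0.503  -0.2501  0.0027] 0.72 [488.7 134.2]
crank_grip [ 0.4085 -0.1935  0.0648] 0.88 [493.3 259. ]
crank_grip [ 0.5034 -0.2511  0.0043] 0.58 [490.2 133.7]
```

View pics/w1r.png

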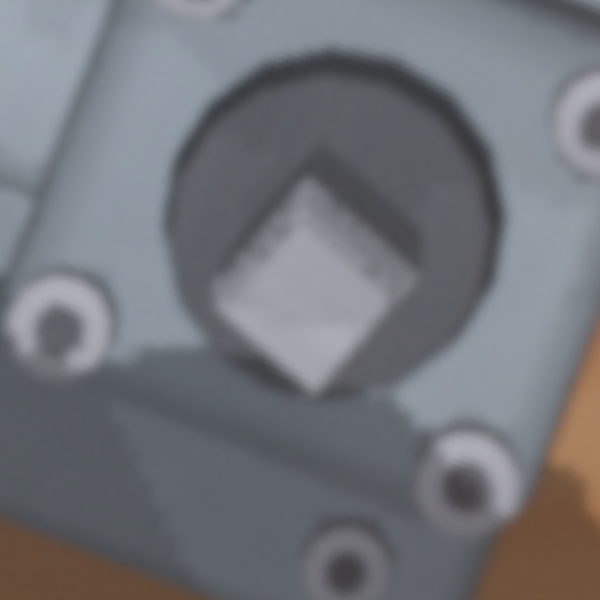

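The rectified close-up shows the shaft's square at about (310,285), with its edges about 45° in the picture. I'll refine that numerically, along with the shoulder centre, and do the crank from the same frame.

```bash
python3 - <<'E'
from h import *
k=arm.get_calibration('wrist');f=cv2.imread('pics/w1.png')
R=rect(f,k,(.532,-.041),.105);g=cv2.GaussianBlur(cv2.cvtColor(R,cv2.COLOR_BGR2GRAY),(9,9),0)
for t in (130,140,150,160):
    m=(g>t).astype('u1') if False else (g>t).astype(np.uint8);n,l,s,c=cv2.connectedComponentsWithStats(m)
    i=l[300,300]
    if i==0: print(t,'none');continue
    cc,_=cv2.findContours((l==i).astype(np.uint8),0,1);(cx,cy),wh,a=cv2.minAreaRect(max(cc,key=cv2.contourArea))
    print('shaft',t,wh,a,.532+.03-cy/1e4,-.041+.03-cx/1e4)
# gradient orientation histogram mod 90
gx=cv2.Sobel(g,cv2.CV_32F,1,0);gy=cv2.Sobel(g,cv2.CV_32F,0,1);M=np.zeros_like(g);cv2.circle(M,(312,285),115,1,-1)
w=np.hypot(gx,gy)*(M>0);w[w<25]=0;an=np.arctan2(gy,gx);print('grad mod90',np.degrees(np.angle((w**2*np.exp(4j*an)).sum()))/4)
R=rect(f,k,(.532,-.041),.075,.03);cv2.imwrite('pics/sh.png',R)
g=cv2.cvtColor(R,cv2.COLOR_BGR2GRAY);print(cv2.HoughCircles(cv2.GaussianBlur(g,(9,9),2),cv2.HOUGH_GRADIENT,2,50,param1=60,param2=30,minRadius=120,maxRadius=230))
R=rect(f,k,(.52,-.265),.045,.07);cv2.imwrite('pics/cr.png',R)
w0=cv2.imread('pics/w0.png')
cv2.imwrite('pics/combo.png',np.hstack([cv2.resize(cv2.imread('pics/sh.png'),(400,400)),cv2.resize(R,(400,400))]))
E
```

```text
shaft 130 (141.93756103515625, 151.15634155273438) 39.863624572753906 0.5340630187988282 -0.04344798583984375
shaft 140 (133.20040893554688, 135.0032958984375) 40.495094299316406 0.5334525787353516 -0.04321737365722657
shaft 150 (122.28599548339844, 119.78516387939453) 42.1844367980957 0.532796273803711 -0.043057559204101564
160 none
grad mod90 40.931255
None
```

View pics/combo.png

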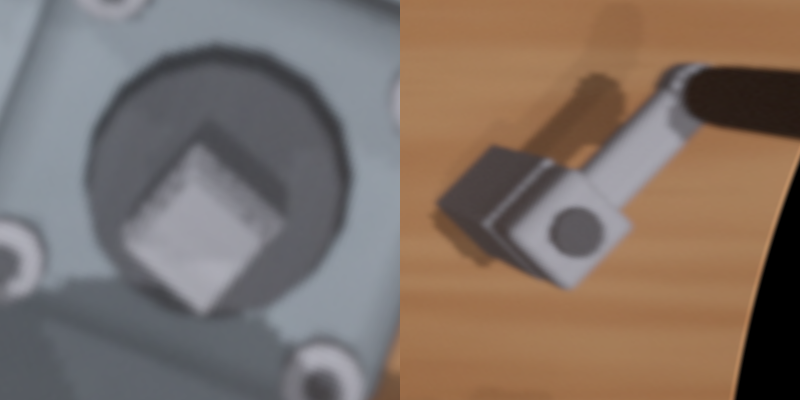

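The shaft is at about (0.533,-0.0425), with its square at -41° mod 90. The crank's yaw is about -42.5° and its hub is near (0.506,-0.252). I'll go above the crank.

```bash
python3 -m pendant '{"jaw":[0.06,0.06,0.06,0.06,0.06,0.06,0.06,0.06,0.06,0.06,0.06],"travel":[[0.0113,0.0346,0],[0.0113,0.0346,0],[0.0113,0.0346,0],[0.0113,0.0346,0],[0.0113,0.0346,0],[0.0113,0.0346,0],[0,0,0],[0,0,0],[0,0,0.01],[0,0,0.01],[0,0,0]],"dr":[[0,0,0],[0,0,0],[0,0,0],[0,0,0],[0,0,0],[0,0,0],[0,0,1.08],[0,0,1.08],[0,0,1.08],[0,0,1.08],[0,0,0]]}'
python3 - <<'E'
from h import *
k=arm.get_calibration('wrist');f=save('wrist','w2');st()
for q in ['crank','crank_grip']:
    for r in arm.tip_of('wrist',q)[:2]: print(q,np.round(r['at'],4),round(r['confidence'],2),wpix(r['at'],k).round(1))
R=rect(f,k,(.52,-.265),.045,.07,560);cv2.imwrite('pics/w2r.png',R)
E
```

```text
time: 5.3
position: [0.5054, -0.2536, 0.1523]
orientation: [[0.734, -0.68, -0.0], [-0.68, -0.734, 0.0], [-0.0, 0.0, -1.0]]
contact_force: [-0.6, -0.8, -0.6]
finger_gap: 0.06
grasp_force: 0.0
time 5.35
position [0.506, -0.254, 0.153]
orientation [[0.736, -0.677, 0.0], [-0.677, -0.736, -0.0], [0.0, -0.0, -1.0]]
qpos [-6.816, 15.134, -20.842, 0.007, -54.003, 54.213]
contact_force [1.11, 0.252, 0.723]
finger_gap 0.06
grasp_force 0.0
crank [ 0.5063 -0.2522  0.0058] 0.6 [284.3 201.1]
crank_grip [ 0.4101 -0.1948  0.0645] 0.61 [312.5 347.9]
crank_grip [ 0.5514 -0.3015  0.0704] 0.58 [292.6 123.3]
```

View pics/w2r.png

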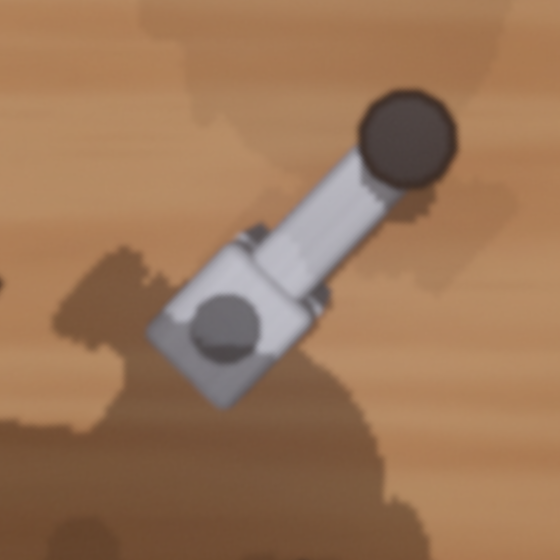

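The rectified view has the hub top centred at (230,327) and the knob at (408,138), giving a yaw of about -45° and a hub near (0.508,-0.253). Now I'll descend and grip the hub.

```bash
python3 -m pendant '{"jaw":[0.06,0.06,0.06,0.06,0.06,0.06,0.06,0.02,0.02,0.02,0.02,0.02],"travel":[[0.001,-0.002,0.02],[0,0,0.025],[0,0,0.025],[0,0,0.025],[0,0,0.02],[0,0,0.01],[0,0,0],[0,0,0],[0,0,0],[0,0,0],[0,0,0],[0,0,0]],"dr":[[0,0,0.5],[0,0,0],[0,0,0],[0,0,0],[0,0,0],[0,0,0],[0,0,0],[0,0,0],[0,0,0],[0,0,0],[0,0,0],[0,0,0]]}' 80
python3 -m pendant '{"jaw":[0.02,0.02,0.02,0.02],"travel":[[0,0,0],[0,0,-0.01],[0,0,-0.02],[0,0,0]],"dr":[[0,0,0],[0,0,0],[0,0,0],[0,0,0]]}'
```

```text
time: 6.65
position: [0.5092, -0.2527, 0.0288]
orientation: [[0.705, -0.709, 0.003], [-0.709, -0.705, -0.001], [0.002, -0.001, -1.0]]
contact_force: [-0.8, -0.6, 6.8]
finger_gap: 0.0293
grasp_force: 79.7
time: 7.05
position: [0.5096, -0.2527, 0.0598]
orientation: [[0.705, -0.709, 0.004], [-0.709, -0.705, -0.001], [0.003, -0.002, -1.0]]
contact_force: [0.2, 1.2, -4.6]
finger_gap: 0.0297
grasp_force: 79.4
```

```bash
python3 -m pendant '{"jaw":[0.02,0.02,0.02,0.02,0.02,0.02,0.02,0.02,0.02,0.02,0.02,0.02],"travel":[[0,0,-0.03],[0,0,-0.035],[0,0,-0.03],[0,0,-0.01],[-0.0219,-0.0275,0],[-0.0219,-0.0275,0],[-0.0219,-0.0275,0],[-0.0219,-0.0275,0],[-0.0219,-0.0275,0],[-0.0219,-0.0275,0],[0,0,0],[0,0,0]],"dr":[[0,0,0],[0,0,0],[0,0,0],[0,0,0],[0,0,0],[0,0,0],[0,0,0],[0,0,0],[0,0,0],[0,0,0],[0,0,-0.84],[0,0,0]]}'
python3 - <<'E'
from h import *
k=arm.get_calibration('wrist');f=save('wrist','w3');st()
for c in ['wrist','side','scene']:
  if c!='wrist': save(c,'x_'+c)
  for q in ['crank','crank_grip','shaft_top','shaft_foot']:
    for r in arm.tip_of(c,q)[:2]: print(c,q,np.round(r['at'],4),round(r['confidence'],2))
p=arm.read_state()['position']
R=rect(f,k,p[:2],p[2]-.0288+.045,.06,560);cv2.imwrite('pics/w3r.png',R)
E
```

```text
time: 8.25
position: [0.5318, -0.0419, 0.1608]
orientation: [[0.757, -0.654, -0.002], [-0.654, -0.757, 0.0], [-0.002, 0.001, -1.0]]
contact_force: [-1.0, 0.0, -4.3]
finger_gap: 0.0287
grasp_force: 80.5
time 8.3
position [0.532, -0.043, 0.161]
orientation [[0.755, -0.656, -0.002], [-0.656, -0.755, -0.0], [-0.002, 0.001, -1.0]]
qpos [16.469, 11.838, -24.122, -0.037, -54.158, 32.544]
contact_force [-0.421, 0.055, -3.82]
finger_gap 0.029
grasp_force 80.455
wrist crank [ 0.4002 -0.2576  0.0008] 0.81
wrist crank [ 0.5303 -0.0389  0.1346] 0.6
wrist crank_grip [ 0.406  -0.1954  0.0619] 0.89
wrist crank_grip [ 0.5774 -0.0825  0.203 ] 0.75
wrist shaft_foot [ 0.5286 -0.0382  0.1352] 0.72
wrist shaft_foot [0.6024 0.1507 0.0698] 0.61
side crank [ 0.534  -0.044   0.1342] 0.84
side crank [ 0.403  -0.256   0.0008] 0.8
side crank_grip [ 0.5805 -0.0867  0.1992] 0.91
side crank_grip [ 0.4052 -0.1934  0.0667] 0.7
side shaft_top [ 0.5328 -0.0397  0.103 ] 0.83
side shaft_top [0.6102 0.1589 0.0559] 0.18
side shaft_foot [ 0.5317 -0.0395  0.0714] 0.82
scene crank [ 0.5305 -0.0404  0.134 ] 0.76
scene crank [ 0.404  -0.2587  0.0014] 0.55
scene crank_grip [ 0.582  -0.0844  0.2016] 0.68
scene crank_grip [ 0.4084 -0.1913  0.0672] 0.61
scene shaft_top [ 0.5304 -0.0424  0.1039] 0.59
scene shaft_foot [ 0.5328 -0.0396  0.0756] 0.7
```

View pics/w3r.png

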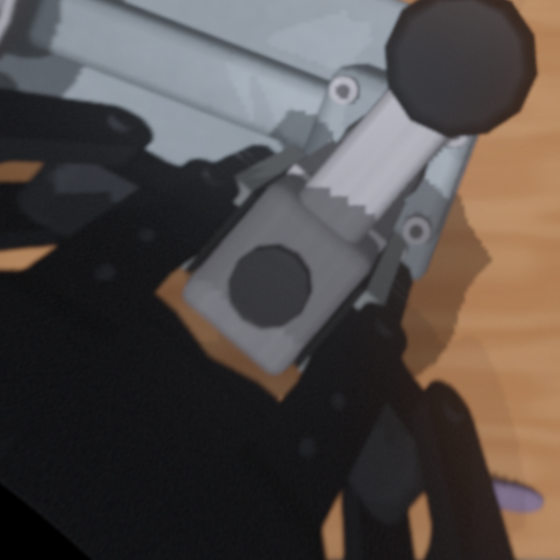

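The hub hangs straight, with its axis about 2 mm behind the TCP along tool x. I'll shift by 1.6 mm and descend gently.

```bash
python3 -m pendant '{"jaw":[0.02,0.02,0.02,0.02,0.02,0.02],"travel":[[0.0016,0,0.01],[0,0,0.012],[0,0,0.003],[0,0,0.003],[0,0,0.002],[0,0,0]],"dr":[[0,0,0],[0,0,0],[0,0,0],[0,0,0],[0,0,0],[0,0,0]]}'; python3 -c "
from h import *;st()"
```

```text
time: 9.6
position: [0.5338, -0.044, 0.1321]
orientation: [[0.755, -0.656, -0.0], [-0.656, -0.755, -0.0], [-0.0, 0.0, -1.0]]
contact_force: [0.1, -0.4, -4.3]
finger_gap: 0.0289
grasp_force: 80.6
time 9.6
position [0.534, -0.044, 0.132]
orientation [[0.755, -0.656, -0.0], [-0.656, -0.755, -0.0], [-0.0, 0.0, -1.0]]
qpos [16.277, 13.836, -25.933, 0.002, -50.247, 32.755]
contact_force [0.083, -0.354, -4.328]
finger_gap 0.029
grasp_force 80.552
```

```bash
python3 -m pendant '{"jaw":[0.02,0.02,0.02,0.02],"travel":[[0,0,0.002],[0,0,0.002],[0,0,0.002],[0,0,0]],"dr":[[0,0,0],[0,0,0],[0,0,0],[0,0,0]]}';python3 -m pendant '{"jaw":[0.02,0.02,0.02,0.02],"travel":[[0,0,0.001],[0,0,0.001],[0,0,0.001],[0,0,0]],"dr":[[0,0,0],[0,0,0],[0,0,0],[0,0,0]]}'
```

```text
time: 10.0
position: [0.5334, -0.0438, 0.1259]
orientation: [[0.755, -0.656, -0.001], [-0.656, -0.755, 0.0], [-0.001, 0.0, -1.0]]
contact_force: [-1.3, 1.2, -4.4]
finger_gap: 0.0292
grasp_force: 80.6
time: 10.4
position: [0.5331, -0.0437, 0.123]
orientation: [[0.755, -0.656, -0.001], [-0.656, -0.755, 0.0], [-0.001, 0.0, -1.0]]
contact_force: [-4.2, 4.0, -1.4]
finger_gap: 0.0288
grasp_force: 80.8
```

A side push of about 6 N along -tool x shows I'm too far along +x. I'll give way 1 mm and go on.

```bash
python3 -m pendant '{"jaw":[0.02,0.02,0.02,0.02,0.02],"travel":[[-0.001,0,0],[0,0,0.001],[0,0,0.002],[0,0,0.002],[0,0,0]],"dr":[[0,0,0],[0,0,0],[0,0,0],[0,0,0],[0,0,0]]}'
```

```text
time: 10.9
position: [0.533, -0.0434, 0.1179]
orientation: [[0.755, -0.656, -0.0], [-0.656, -0.755, -0.0], [-0.0, 0.0, -1.0]]
contact_force: [-0.8, 0.9, -4.6]
finger_gap: 0.0288
grasp_force: 80.5
```

```bash
python3 -m pendant '{"jaw":[0.02,0.02,0.02,0.02,0.02,0.02],"travel":[[-0.0005,0,0.003],[0,0,0.003],[0,0,0.003],[0,0,0.002],[0,0,0.001],[0,0,0]],"dr":[[0,0,0],[0,0,0],[0,0,0],[0,0,0],[0,0,0],[0,0,0]]}';python3 -m pendant '{"jaw":[0.02,0.02,0.02,0.02],"travel":[[0,0,0.001],[0,0,0.001],[0,0,0],[0,0,0]],"dr":[[0,0,0],[0,0,0],[0,0,0],[0,0,0]]}'
```

```text
time: 11.5
position: [0.5326, -0.043, 0.1061]
orientation: [[0.755, -0.656, -0.0], [-0.656, -0.755, -0.0], [-0.0, 0.0, -1.0]]
contact_force: [-0.9, -0.2, -5.0]
finger_gap: 0.0293
grasp_force: 80.6
time: 11.9
position: [0.5327, -0.043, 0.1044]
orientation: [[0.755, -0.656, 0.0], [-0.656, -0.755, 0.0], [0.0, -0.0, -1.0]]
contact_force: [-0.5, 0.2, -4.8]
finger_gap: 0.0291
grasp_force: 80.6
```

```bash
python3 -m pendant '{"jaw":[0.02,0.02,0.02],"travel":[[0,0,0.0007],[0,0,0.0007],[0,0,0]],"dr":[[0,0,0],[0,0,0],[0,0,0]]}'
```

```text
time: 12.2
position: [0.5328, -0.043, 0.1038]
orientation: [[0.755, -0.655, 0.001], [-0.655, -0.755, -0.0], [0.001, -0.0, -1.0]]
contact_force: [-5.0, 0.4, 5.2]
finger_gap: 0.0289
grasp_force: 82.1
```

The load is taken up at z = 0.1038, which puts the underside at 75 mm: fully home. I'll release, rise, and move over the knob.

```bash
python3 -m pendant '{"jaw":[0.05,0.05,0.05,0.05,0.05,0.05,0.05,0.05,0.05,0.05],"travel":[[0,0,0],[0,0,0],[0,0,0],[0,0,-0.025],[0,0,-0.035],[0,0,-0.035],[0.022,0,0],[0.022,0,0],[0.0205,0,0],[0,0,0]],"dr":[[0,0,0],[0,0,0],[0,0,0],[0,0,0],[0,0,0],[0,0,0],[0,0,0],[0,0,0],[0,0,0],[0,0,0]]}'
python3 - <<'E'
from h import *
st();k=arm.get_calibration('wrist');f=save('wrist','w4');save('side','d4')
for c in ['wrist','side']:
  for q in ['crank','crank_grip','can']:
    for r in arm.tip_of(c,q)[:3]: print(c,q,np.round(r['at'],4),round(r['confidence'],2))
p=arm.read_state()['position']
R=rect(f,k,p[:2],.1635,.06,400)
S=cv2.resize(cv2.imread('pics/d4.png')[100:240,230:330],(400,560))
cv2.imwrite('pics/w4r.png',np.hstack([cv2.copyMakeBorder(R,0,160,0,0,0),S]))
E
```

```text
time: 13.2
position: [0.5828, -0.0865, 0.1976]
orientation: [[0.754, -0.657, 0.0], [-0.657, -0.754, -0.0], [0.0, 0.0, -1.0]]
contact_force: [-1.0, -0.4, -0.6]
finger_gap: 0.05
grasp_force: 0.0
time 13.2
position [0.583, -0.086, 0.198]
orientation [[0.754, -0.657, 0.0], [-0.657, -0.754, -0.0], [0.0, 0.0, -1.0]]
qpos [10.577, 14.799, -14.757, 0.032, -60.437, 38.369]
contact_force [-0.986, -0.413, -0.564]
finger_gap 0.05
grasp_force 0.0
wrist crank [ 0.529  -0.0405  0.0762] 0.73
wrist crank_grip [ 0.5797 -0.0843  0.147 ] 0.85
wrist crank_grip [ 0.4078 -0.1919  0.0667] 0.68
side crank [ 0.5308 -0.0406  0.074 ] 0.86
side crank [ 0.4043 -0.2566 -0.0021] 0.85
side crank_grip [ 0.5804 -0.0885  0.1411] 0.85
side crank_grip [ 0.4063 -0.1926  0.0666] 0.69
side can [0.6067 0.1547 0.0703] 0.93
side can [ 0.3559  0.2797 -0.0019] 0.79
side can [0.4191 0.3486 0.0019] 0.74
```

View pics/w4r.png

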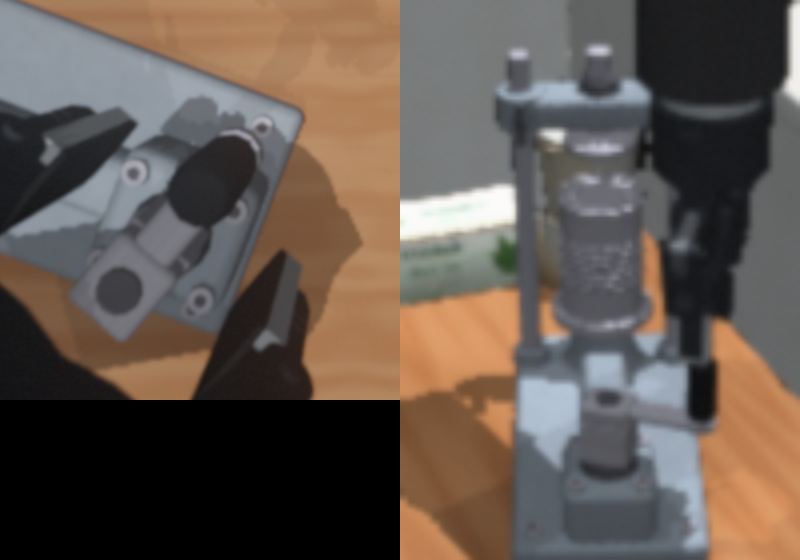

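The crank sits home on the shoulder, with the knob centred under the gripper at (200,195) in the rectified view; the side view shows the chuck some 30 mm above the can. I'll descend and grip the knob.

```bash
python3 -m pendant '{"jaw":[0.05,0.05,0.05,0.05,0.01,0.01,0.01,0.01,0.01,0.01],"travel":[[0,0,0.02],[0,0,0.02],[0,0,0.01],[0,0,0],[0,0,0],[0,0,0],[0,0,0],[0,0,0],[0,0,0],[0,0,0]],"dr":[[0,0,0],[0,0,0],[0,0,0],[0,0,0],[0,0,0],[0,0,0],[0,0,0],[0,0,0],[0,0,0],[0,0,0]]}' 60; python3 -c "
from h import *;st()"
```

```text
time: 14.6
position: [0.5822, -0.0854, 0.1488]
orientation: [[0.755, -0.655, 0.002], [-0.655, -0.755, -0.0], [0.002, -0.001, -1.0]]
contact_force: [2.6, -1.5, 6.3]
finger_gap: 0.0208
grasp_force: 58.8
time 14.6
position [0.582, -0.085, 0.149]
orientation [[0.755, -0.655, 0.002], [-0.655, -0.755, -0.0], [0.002, -0.001, -1.0]]
qpos [10.699, 17.289, -18.368, 0.042, -54.229, 38.322]
contact_force [2.552, -1.48, 6.27]
finger_gap 0.021
grasp_force 58.798
```

```bash
python3 -m pendant '{"jaw":[0.01,0.01,0.01,0.01,0.01,0.01],"travel":[[-0.00225,0.01708,-0.0005],[-0.00659,0.01592,0],[-0.01049,0.01367,0],[-0.01367,0.01049,0],[-0.01592,0.00659,0],[-0.01708,0.00225,0]],"dr":[[0,0,0],[0,0,0],[0,0,0],[0,0,0],[0,0,0],[0,0,0]]}' 80; python3 -c "
from h import *;st()"
```

```text
time: 15.2
position: [0.489, -0.0929, 0.1493]
orientation: [[0.755, -0.656, 0.003], [-0.656, -0.755, -0.001], [0.003, -0.001, -1.0]]
contact_force: [6.1, -4.3, 0.1]
finger_gap: 0.0199
grasp_force: 78.6
time 15.2
position [0.489, -0.093, 0.149]
orientation [[0.755, -0.656, 0.003], [-0.656, -0.755, -0.001], [0.003, -0.001, -1.0]]
qpos [11.999, 9.15, -29.501, 0.148, -51.192, 36.935]
contact_force [6.12, -4.272, 0.053]
finger_gap 0.02
grasp_force 78.574
```

The winding force is about 7.4 N tangential and almost nothing radially. I'll go on to 255° (21 mm of lift), still short of the earliest possible contact.

```bash
python3 -m pendant '{"jaw":[0.01,0.01,0.01,0.01,0.01,0.01,0.01,0.01,0.01,0.01,0.01,0.01],"travel":[[-0.01708,-0.00225,0],[-0.01592,-0.00659,0],[-0.01367,-0.01049,0],[-0.01049,-0.01367,0],[-0.00659,-0.01592,0],[-0.00225,-0.01708,0],[0.00225,-0.01708,0],[0.00659,-0.01592,0],[0.01049,-0.01367,0],[0.01367,-0.01049,0],[0.01592,-0.00659,0],[0,0,0]],"dr":[[0,0,0],[0,0,0],[0,0,0],[0,0,0],[0,0,0],[0,0,0],[0,0,0],[0,0,0],[0,0,0],[0,0,0],[0,0,0],[0,0,0]]}'
python3 - <<'E'
from h import *
st();f=save('side','d5');save('scene','s5')
for c in ['side','scene']:
  for q in ['can','plate']:
    for r in arm.tip_of(c,q)[:3]: print(c,q,np.round(r['at'],4),round(r['confidence'],2))
for z in (0.07,.09,.19): print(z,proj('side',(.606,.156,z)),proj('scene',(.606,.156,z)))
a=cv2.resize(f[100:200,240:320],(400,500),interpolation=cv2.INTER_CUBIC)
b=cv2.resize(cv2.imread('pics/s5.png')[110:210,220:300],(400,500),interpolation=cv2.INTER_CUBIC)
cv2.imwrite('pics/c5.png',np.hstack([a,b]))
E
```

```text
time: 16.4
position: [0.5612, 0.0173, 0.1485]
orientation: [[0.755, -0.656, -0.001], [-0.656, -0.755, -0.0], [-0.001, 0.001, -1.0]]
contact_force: [-2.7, 1.8, 8.2]
finger_gap: 0.0197
grasp_force: 79.8
time 16.4
position [0.561, 0.017, 0.149]
orientation [[0.755, -0.656, -0.001], [-0.656, -0.755, -0.0], [-0.001, 0.001, -1.0]]
qpos [21.736, 15.05, -21.625, -0.009, -53.377, 27.303]
contact_force [-2.741, 1.822, 8.212]
finger_gap 0.02
grasp_force 79.823
side can [0.3591 0.2803 0.0004] 0.8
side can [ 4.194e-01  3.507e-01 -4.000e-04] 0.71
side can [0.6042 0.1524 0.0925] 0.61
side plate [0.6103 0.1517 0.0778] 0.5
scene can [0.602  0.1552 0.0916] 0.72
scene plate [0.6047 0.1524 0.0762] 0.58
0.07 [280.2 175.4] [260.5 194.5]
0.09 [280.1 169.9] [260.2 189.2]
0.19 [279.7 141.3] [258.7 161.5]
```

View pics/c5.png

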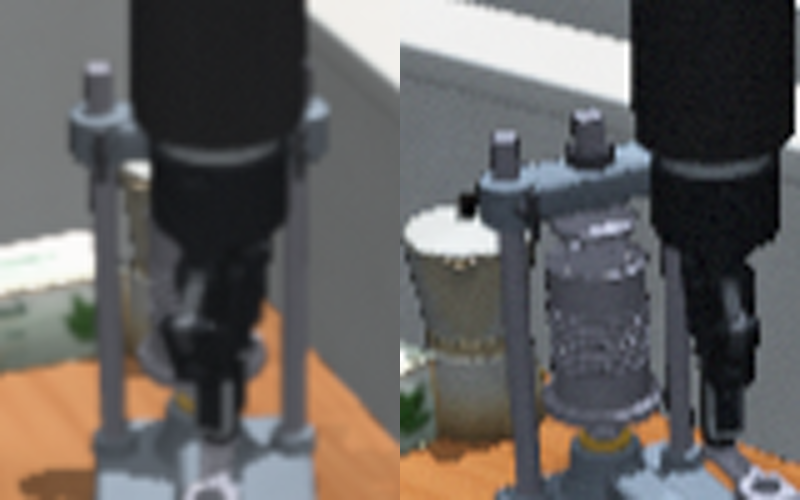

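The lift is tracking: the can is up about 21 mm, and in the scene view (right half) the chuck's underside at (595,235) is still clear of the can's top at (600,265). From here I'll wind in short calls and read the force after each.

```bash
cat > t.py <<'E'
from h import *;import sys
s=arm.read_state();a=np.radians(float(sys.argv[1]));R=np.array(s['orientation']);F=R.T@np.array(s['contact_force'])
m=np.array([-np.sin(a),np.cos(a)]);r=np.array([np.cos(a),np.sin(a)])
print('t',round(s['time'],2),'back',round(-F[:2]@m,2),'radial',round(F[:2]@r,2),'Fz',round(F[2],2),'pos',np.round(R.T@np.array(s['position'])*1e3,2))
E
python3 -m pendant '{"jaw":[0.01,0.01],"travel":[[0.01708,-0.00225,0],[0.01708,0.00225,0]],"dr":[[0,0,0],[0,0,0]]}'>/dev/null;python3 t.py 285
python3 -m pendant '{"jaw":[0.01,0.01],"travel":[[0.01592,0.00659,0],[0.01367,0.01049,0]],"dr":[[0,0,0],[0,0,0]]}' >/dev/null;python3 t.py 315
python3 -m pendant '{"jaw":[0.01],"travel":[[0,0,0]],"dr":[[0,0,0]]}' >/dev/null;python3 t.py 315
python3 -m pendant '{"jaw":[0.01],"travel":[[0,0,0]],"dr":[[0,0,0]]}' >/dev/null;python3 t.py 315
```

```text
t 16.9 back 8.39 radial -0.19 Fz -7.05 pos [ 444.79 -380.84 -149.31]
t 17.1 back 8.41 radial -2.66 Fz -6.35 pos [ 475.12 -364.67 -148.44]
t 17.2 back 1.21 radial 0.36 Fz -4.71 pos [ 475.93 -363.79 -148.43]
t 17.3 back 0.15 radial 0.93 Fz -4.73 pos [ 475.78 -363.78 -148.41]
```

Held still, the push back settles to 0.15 N, so there is no contact yet at 315°. This hold measurement is clean, so I'll use it for each step.

```bash
python3 -m pendant '{"jaw":[0.01,0.01],"travel":[[0.01049,0.01367,0],[0.00659,0.01592,0]],"dr":[[0,0,0],[0,0,0]]}'>/dev/null;python3 t.py 345
python3 -m pendant '{"jaw":[0.01,0.01,0.01],"travel":[[0,0,0],[0,0,0],[0,0,0]],"dr":[[0,0,0],[0,0,0],[0,0,0]]}' >/dev/null;python3 t.py 345
```

```text
t 17.5 back 8.51 radial -2.45 Fz -3.38 pos [ 493.13 -335.86 -147.22]
t 17.8 back -0.2 radial 2.12 Fz -4.83 pos [ 493.15 -333.95 -148.38]
```

```bash
python3 - <<'E'
from h import *
f=save('scene','s6');a=f[110:210,220:300]
cv2.imwrite('pics/c6.png',cv2.resize(a,(480,600),interpolation=cv2.INTER_CUBIC))
E
```

```text
(no output)
```

View pics/c6.png

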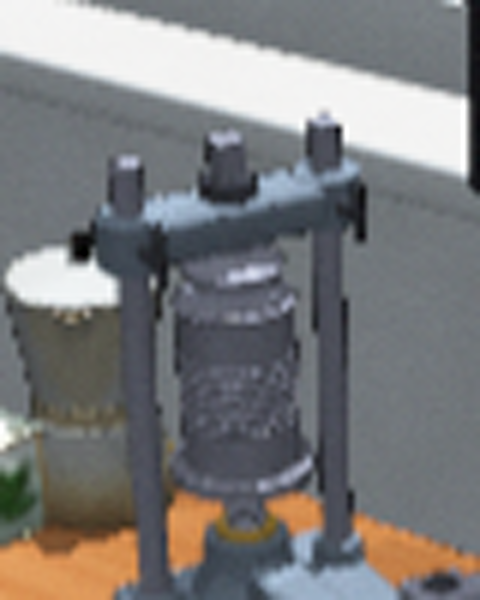

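In c6 the chuck's underside (235,283) is now almost at the can's top (235,295). I'll go on in 15° steps, with a hold after each.

```bash
python3 -m pendant '{"jaw":[0.01],"travel":[[0.00225,0.01708,0]],"dr":[[0,0,0]]}'>/dev/null;python3 t.py 360
python3 -m pendant '{"jaw":[0.01,0.01,0.01],"travel":[[0,0,0],[0,0,0],[0,0,0]],"dr":[[0,0,0],[0,0,0],[0,0,0]]}' >/dev/null;python3 t.py 360
python3 -m pendant '{"jaw":[0.01],"travel":[[-0.00225,0.01708,0]],"dr":[[0,0,0]]}'>/dev/null;python3 t.py 15
python3 -m pendant '{"jaw":[0.01,0.01,0.01],"travel":[[0,0,0],[0,0,0],[0,0,0]],"dr":[[0,0,0],[0,0,0],[0,0,0]]}' >/dev/null;python3 t.py 15
```

```text
t 17.95 back 9.47 radial -1.93 Fz -4.34 pos [ 496.22 -319.68 -146.65]
t 18.25 back 2.33 radial 1.71 Fz -6.12 pos [ 495.58 -317.29 -148.17]
t 18.35 back 7.42 radial -0.5 Fz -4.62 pos [ 494.92 -302.81 -146.33]
t 18.65 back 1.82 radial 2.98 Fz -5.62 pos [ 493.4  -300.06 -148.31]
```

```bash
for i in 1 2 3; do python3 -m pendant '{"jaw":[0.01],"travel":[[0,0,0]],"dr":[[0,0,0]]}' >/dev/null;python3 t.py 15; done
python3 - <<'E'
from h import *
f=save('scene','s7')
from h import *
def prof(n):
    g=cv2.imread(f'pics/{n}.png')[:,:,1].astype(int);return g[140:172,252:266].mean(1).round().astype(int).tolist()
for n in ['s0','s5','s6','s7']: print(n,prof(n))
for r in arm.tip_of('scene','can')[:3]: print(np.round(r['at'],4))
E
```

```text
t 18.75 back 3.0 radial 2.89 Fz -5.92 pos [ 493.49 -300.02 -148.33]
t 18.85 back 1.79 radial 3.5 Fz -6.58 pos [ 493.47 -300.01 -148.34]
t 18.95 back 3.01 radial 2.64 Fz -6.92 pos [ 493.44 -299.99 -148.38]
s0 [87, 76, 76, 96, 125, 118, 86, 67, 59, 56, 58, 62, 74, 88, 117, 142, 125, 82, 77, 93, 102, 102, 100, 100, 104, 101, 92, 87, 87, 92, 101, 87]
s5 [91, 79, 77, 96, 126, 120, 89, 73, 65, 62, 63, 69, 82, 97, 122, 147, 129, 86, 90, 98, 97, 98, 97, 99, 106, 95, 72, 73, 74, 74, 73, 73]
s6 [92, 80, 81, 102, 130, 125, 93, 77, 68, 65, 66, 72, 86, 101, 128, 151, 134, 90, 86, 97, 100, 103, 115, 102, 71, 77, 77, 78, 77, 77, 78, 89]
s7 [96, 84, 82, 106, 136, 131, 97, 78, 69, 65, 66, 72, 86, 102, 128, 153, 136, 92, 86, 98, 103, 107, 104, 85, 77, 78, 77, 79, 79, 77, 83, 82]
[0.6031 0.1571 0.1007]
[0.3563 0.2735 0.    ]
```

Both readings are ambiguous: the hold gives about 2.4 N, yet the chuck's highlight row hasn't risen. One more 15° step, then compare both again.

```bash
python3 -m pendant '{"jaw":[0.01],"travel":[[-0.00659,0.01592,0]],"dr":[[0,0,0]]}'>/dev/null;python3 t.py 30
for i in 1 2 ; do python3 -m pendant '{"jaw":[0.01,0.01],"travel":[[0,0,0],[0,0,0]],"dr":[[0,0,0],[0,0,0]]}' >/dev/null;python3 t.py 30; done
cat > v.py <<'E'
import sys
from h import *
n=sys.argv[1];save('scene',n)
def im(n): return cv2.cvtColor(cv2.imread(f'pics/{n}.png'),cv2.COLOR_BGR2GRAY).astype('f4')
b=im('s6')
for name,(r0,r1,c0,c1) in dict(chuck=(151,157,250,268),nut=(130,143,252,264),can=(168,184,250,270)).items():
    for m in ['s5','s7',n]:
        g=im(m);best=[]
        for dy in np.arange(-6,4.01,.1):
            M=np.float32([[1,0,0],[0,1,-dy]]);w=cv2.warpAffine(g,M,(560,420),flags=cv2.INTER_LINEAR)
            best.append((cv2.matchTemplate(w[r0:r1,c0:c1],b[r0:r1,c0:c1],cv2.TM_CCOEFF_NORMED)[0,0],dy))
        print(name,m,'shift px down vs s6',round(max(best)[1],1),round(float(max(best)[0]),3))
E
python3 v.py s8
```

```text
t 19.15 back 7.73 radial 0.48 Fz -3.43 pos [ 489.17 -286.82 -146.25]
t 19.35 back 2.18 radial 3.46 Fz -5.11 pos [ 486.82 -283.85 -148.43]
t 19.55 back 1.78 radial 3.49 Fz -7.2 pos [ 486.89 -283.77 -148.57]
chuck s5 shift px down vs s6 -0.0 0.996
chuck s7 shift px down vs s6 -0.1 0.992
chuck s8 shift px down vs s6 -0.1 0.993
nut s5 shift px down vs s6 -0.0 0.996
nut s7 shift px down vs s6 -0.0 0.994
nut s8 shift px down vs s6 0.1 0.993
can s5 shift px down vs s6 1.8 0.484
can s7 shift px down vs s6 0.9 0.555
can s8 shift px down vs s6 -1.0 0.654
```

There's no increase, so no contact yet at 390°; the residual is a bias of about 2 N. Continuing.

```bash
python3 -m pendant '{"jaw":[0.01],"travel":[[-0.01049,0.01367,0]],"dr":[[0,0,0]]}'>/dev/null;python3 t.py 45
for i in 1 2 ; do python3 -m pendant '{"jaw":[0.01,0.01],"travel":[[0,0,0],[0,0,0]],"dr":[[0,0,0],[0,0,0]]}' >/dev/null;python3 t.py 45; done
python3 v.py s9 | grep s9
```

```text
t 19.7 back 9.58 radial 2.65 Fz -3.26 pos [ 479.54 -272.71 -146.33]
t 19.9 back 2.7 radial 3.15 Fz -6.79 pos [ 476.14 -269.75 -148.75]
t 20.1 back 1.58 radial 3.5 Fz -7.8 pos [ 476.23 -269.73 -148.89]
chuck s9 shift px down vs s6 -0.1 0.992
nut s9 shift px down vs s6 -0.0 0.993
can s9 shift px down vs s6 1.9 0.473
```

```bash
python3 -m pendant '{"jaw":[0.01],"travel":[[-0.01367,0.01049,0]],"dr":[[0,0,0]]}'>/dev/null;python3 t.py 60
for i in 1 2 ; do python3 -m pendant '{"jaw":[0.01,0.01],"travel":[[0,0,0],[0,0,0]],"dr":[[0,0,0],[0,0,0]]}' >/dev/null;python3 t.py 60; done
python3 v.py s10 | grep s10; python3 -c "
from h import *
a=[cv2.resize(cv2.imread(f'pics/{n}.png')[140:185,240:280],(400,450),interpolation=cv2.INTER_CUBIC) for n in ['s6','s10']]
cv2.imwrite('pics/c10.png',np.hstack(a))"
```

```text
t 20.25 back 9.22 radial 3.22 Fz -3.21 pos [ 466.21 -261.19 -146.9 ]
t 20.45 back 2.42 radial 3.08 Fz -8.14 pos [ 462.18 -258.91 -149.13]
t 20.65 back 2.69 radial 3.2 Fz -9.03 pos [ 462.23 -258.87 -149.28]
chuck s10 shift px down vs s6 -0.1 0.985
nut s10 shift px down vs s6 -0.0 0.993
can s10 shift px down vs s6 -0.2 0.571
```

View pics/c10.png

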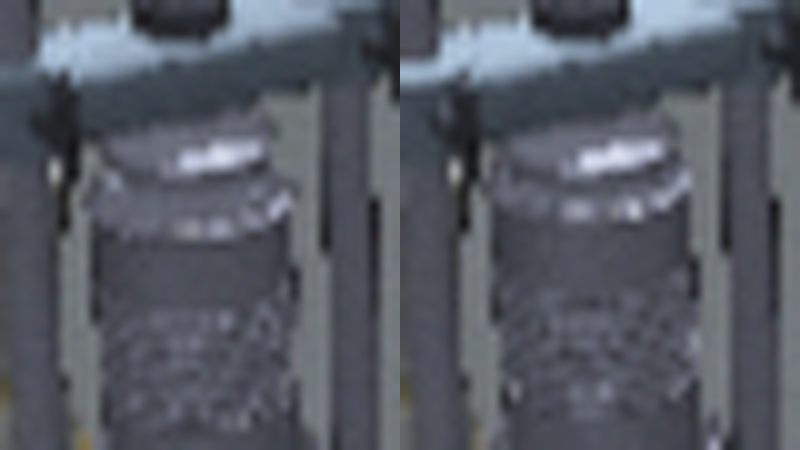

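In c10 the can's rim has risen about 7 mm (from 230 to 210), and by geometry about 7 mm of gap remains. I'll take 30°, then finer steps.

```bash
python3 -m pendant '{"jaw":[0.01,0.01],"travel":[[-0.01592,0.00659,-0.0004],[-0.01708,0.00225,-0.0004]],"dr":[[0,0,0],[0,0,0]]}'>/dev/null;python3 t.py 90
for i in 1 2 ; do python3 -m pendant '{"jaw":[0.01,0.01],"travel":[[0,0,0],[0,0,0]],"dr":[[0,0,0],[0,0,0]]}' >/dev/null;python3 t.py 90; done
python3 v.py s11 | grep s11
```

```text
t 20.9 back 6.67 radial -4.01 Fz 0.53 pos [ 429.82 -250.36 -149.2 ]
t 21.1 back 0.26 radial 1.28 Fz -5.96 pos [ 428.27 -249.82 -150.12]
t 21.3 back -1.35 radial 1.69 Fz -6.96 pos [ 428.44 -250.02 -150.17]
chuck s11 shift px down vs s6 -0.0 0.993
nut s11 shift px down vs s6 0.1 0.993
can s11 shift px down vs s6 -0.7 0.411
```

```bash
python3 -m pendant '{"jaw":[0.01],"travel":[[-0.01708,-0.00225,0]],"dr":[[0,0,0]]}'>/dev/null;python3 t.py 105
for i in 1 2 ; do python3 -m pendant '{"jaw":[0.01,0.01],"travel":[[0,0,0],[0,0,0]],"dr":[[0,0,0],[0,0,0]]}' >/dev/null;python3 t.py 105; done
python3 v.py s12 | grep s12
```

```text
t 21.45 back 8.2 radial -1.75 Fz -1.85 pos [ 413.69 -251.81 -149.88]
t 21.65 back 1.79 radial 1.63 Fz -5.11 pos [ 411.77 -252.2  -149.88]
t 21.85 back 1.19 radial 1.4 Fz -6.03 pos [ 411.72 -252.36 -149.89]
chuck s12 shift px down vs s6 -0.0 0.988
nut s12 shift px down vs s6 -0.0 0.994
can s12 shift px down vs s6 -2.8 0.363
```

```bash
python3 -m pendant '{"jaw":[0.01],"travel":[[-0.01592,-0.00659,0]],"dr":[[0,0,0]]}'>/dev/null;python3 t.py 120
for i in 1 2 ; do python3 -m pendant '{"jaw":[0.01,0.01],"travel":[[0,0,0],[0,0,0]],"dr":[[0,0,0],[0,0,0]]}' >/dev/null;python3 t.py 120; done
python3 v.py s13 | grep s13
```

```text
t 22.0 back 7.53 radial -3.34 Fz -2.28 pos [ 397.16 -258.1  -150.04]
t 22.2 back 1.44 radial 1.13 Fz -5.42 pos [ 395.91 -258.76 -149.74]
t 22.4 back 0.97 radial 1.99 Fz -5.83 pos [ 395.85 -258.97 -149.73]
chuck s13 shift px down vs s6 -0.0 0.982
nut s13 shift px down vs s6 0.1 0.993
can s13 shift px down vs s6 -2.8 0.452
```

```bash
python3 -m pendant '{"jaw":[0.01],"travel":[[-0.01367,-0.01049,0]],"dr":[[0,0,0]]}'>/dev/null;python3 t.py 135
for i in 1 2 ; do python3 -m pendant '{"jaw":[0.01,0.01],"travel":[[0,0,0],[0,0,0]],"dr":[[0,0,0],[0,0,0]]}' >/dev/null;python3 t.py 135; done
python3 v.py s14 | grep s14; python3 -c "
from h import *
a=[cv2.resize(cv2.imread(f'pics/{n}.png')[140:185,240:280],(400,450),interpolation=cv2.INTER_CUBIC) for n in ['s10','s14']]
cv2.imwrite('pics/c14.png',np.hstack(a))"
```

```text
t 22.55 back 8.93 radial -2.85 Fz -2.83 pos [ 382.94 -268.22 -150.14]
t 22.75 back 1.92 radial 2.14 Fz -6.35 pos [ 382.2  -269.23 -149.67]
t 22.95 back 0.83 radial 2.64 Fz -6.56 pos [ 382.11 -269.39 -149.66]
chuck s14 shift px down vs s6 -0.0 0.596
nut s14 shift px down vs s6 -0.0 0.495
can s14 shift px down vs s6 -0.0 0.111
```

The gripper now hides the can in the scene camera, so I'll go by feel from here.

```bash
python3 -m pendant '{"jaw":[0.01],"travel":[[-0.01049,-0.01367,0]],"dr":[[0,0,0]]}'>/dev/null;python3 t.py 150
for i in 1 2 ; do python3 -m pendant '{"jaw":[0.01,0.01],"travel":[[0,0,0],[0,0,0]],"dr":[[0,0,0],[0,0,0]]}' >/dev/null;python3 t.py 150; done
```

```text
t 23.1 back 8.4 radial -4.34 Fz -2.0 pos [ 372.   -281.39 -150.24]
t 23.3 back 1.99 radial 2.12 Fz -6.06 pos [ 371.62 -282.9  -149.73]
t 23.5 back 1.17 radial 1.74 Fz -6.8 pos [ 371.57 -283.02 -149.68]
```

```bash
python3 -m pendant '{"jaw":[0.01],"travel":[[-0.00659,-0.01592,0]],"dr":[[0,0,0]]}'>/dev/null;python3 t.py 165
for i in 1 2 ; do python3 -m pendant '{"jaw":[0.01,0.01],"travel":[[0,0,0],[0,0,0]],"dr":[[0,0,0],[0,0,0]]}' >/dev/null;python3 t.py 165; done
```

```text
t 23.6 back 10.19 radial -5.39 Fz -4.16 pos [ 364.77 -296.43 -150.72]
t 23.8 back 2.55 radial 2.28 Fz -8.11 pos [ 364.89 -298.55 -149.94]
t 24.0 back 1.12 radial 2.4 Fz -6.16 pos [ 364.82 -298.67 -149.86]
```

```bash
python3 -m pendant '{"jaw":[0.01],"travel":[[-0.00225,-0.01708,0]],"dr":[[0,0,0]]}'>/dev/null;python3 t.py 180
for i in 1 2 ; do python3 -m pendant '{"jaw":[0.01,0.01],"travel":[[0,0,0],[0,0,0]],"dr":[[0,0,0],[0,0,0]]}' >/dev/null;python3 t.py 180; done; python3 v.py s15|grep s15
```

```text
t 24.1 back 10.99 radial -1.93 Fz -9.34 pos [ 361.6  -312.23 -151.59]
t 24.3 back 4.23 radial 2.63 Fz -8.42 pos [ 362.32 -315.02 -150.39]
t 24.5 back 4.05 radial 2.69 Fz -7.47 pos [ 362.28 -315.08 -150.29]
chuck s15 shift px down vs s6 -1.0 0.092
nut s15 shift px down vs s6 -2.5 0.332
can s15 shift px down vs s6 -0.9 0.123
```

```bash
for i in 1 2 3 4; do python3 -m pendant '{"jaw":[0.01],"travel":[[0,0,0]],"dr":[[0,0,0]]}' >/dev/null;python3 t.py 180; done
python3 - <<'E'
from h import *
save('side','d15');save('scene','s16')
for c in ['side','scene']:
  for q in ['can','plate']:
    for r in arm.tip_of(c,q)[:3]: print(c,q,np.round(r['at'],4),round(r['confidence'],2))
E
```

```text
t 24.65 back 4.48 radial 1.98 Fz -7.81 pos [ 362.3  -315.06 -150.28]
t 24.75 back 3.19 radial 2.5 Fz -7.67 pos [ 362.25 -315.06 -150.28]
t 24.85 back 4.48 radial 2.08 Fz -8.6 pos [ 362.26 -315.06 -150.28]
t 24.95 back 3.82 radial 2.4 Fz -8.2 pos [ 362.3  -315.09 -150.27]
side can [ 0.3565  0.2803 -0.001 ] 0.92
side can [0.6054 0.1517 0.1152] 0.64
side can [ 4.194e-01  3.490e-01 -3.000e-04] 0.62
side plate [0.6096 0.1536 0.1014] 0.62
scene can [3.549e-01 2.753e-01 3.000e-04] 0.76
scene can [ 0.5287 -0.04    0.0744] 0.48
scene plate [0.6045 0.1539 0.1003] 0.67
```

The held push back is now 4.0 N against a bias of about 1.1 N, and the moving force is 11 N against 8.4 N. That means contact, at roughly 25–40 N. I'll make one small 8° step (+8 N) to confirm and bring the grip to mid-band.

```bash
python3 -m pendant '{"jaw":[0.01],"travel":[[0.0006,-0.0092,0]],"dr":[[0,0,0]]}'>/dev/null;python3 t.py 188
for i in 1 2 3 4 5; do python3 -m pendant '{"jaw":[0.01,0.01],"travel":[[0,0,0],[0,0,0]],"dr":[[0,0,0],[0,0,0]]}' >/dev/null;python3 t.py 188; done
```

```text
t 25.35 back 12.32 radial 0.79 Fz -13.14 pos [ 361.84 -321.3  -151.93]
t 25.55 back 8.35 radial 2.77 Fz -11.6 pos [ 362.37 -322.75 -151.29]
t 25.75 back 8.34 radial 1.86 Fz -10.72 pos [ 362.36 -322.82 -151.19]
t 25.95 back 8.38 radial 2.22 Fz -10.75 pos [ 362.34 -322.82 -151.18]
t 26.15 back 7.93 radial 3.22 Fz -10.58 pos [ 362.33 -322.78 -151.21]
t 26.35 back 8.13 radial 2.63 Fz -10.33 pos [ 362.33 -322.84 -151.19]
```

The moving force rose again, 8.4 → 10.2 → 11.0 → 12.3 N, so the crank is clearly heavier. By angle since contact, the grip is about 30–50 N, so I'll stop here. I'll ease off the push, release and rise straight up.

```bash
python3 -m pendant '{"jaw":[0.01,0.01,0.05,0.05,0.05,0.05],"travel":[[0,0.0015,0],[0,0,0],[0,0,0],[0,0,0],[0,0,0],[0,0,0]],"dr":[[0,0,0],[0,0,0],[0,0,0],[0,0,0],[0,0,0],[0,0,0]]}'
python3 -m pendant '{"jaw":[0.05,0.05,0.05,0.05,0.05,0.05,0.05],"travel":[[0,0,-0.02],[0,0,-0.03],[0,0,-0.03],[0,0,-0.03],[-0.03,0,0],[-0.03,0,0],[0,0,0]],"dr":[[0,0,0],[0,0,0],[0,0,0],[0,0,0],[0,0,0],[0,0,0],[0,0,0]]}'
python3 - <<'E'
from h import *
save('side','d17');save('scene','s17');save('wrist','w17')
for c in ['side','scene','wrist']:
  for q in ['can','plate','crank','crank_grip','pasta_jar']:
    for r in arm.tip_of(c,q)[:3]: print(c,q,np.round(r['at'],4),round(r['confidence'],2))
E
python3 v.py s18 | grep s18
```

```text
time: 26.95
position: [0.4872, 0.0067, 0.1489]
orientation: [[0.755, -0.656, -0.0], [-0.656, -0.755, 0.0], [-0.0, 0.0, -1.0]]
contact_force: [-1.7, 0.4, -0.4]
finger_gap: 0.0502
grasp_force: 0.0
time: 27.65
position: [0.4401, 0.0471, 0.2595]
orientation: [[0.756, -0.654, 0.001], [-0.654, -0.756, 0.001], [-0.001, -0.001, -1.0]]
contact_force: [-0.4, 0.2, -0.1]
finger_gap: 0.0501
grasp_force: 0.0
side can [ 0.3563  0.2818 -0.0018] 0.92
side can [0.6054 0.1574 0.1169] 0.91
side can [0.4168 0.3491 0.0024] 0.8
side plate [0.6078 0.154  0.1021] 0.57
side crank [ 4.065e-01 -2.560e-01  2.000e-04] 0.92
side crank [ 0.5293 -0.0426  0.0741] 0.91
side crank_grip [0.4847 0.0045 0.1424] 0.87
side crank_grip [ 0.4049 -0.1909  0.0673] 0.85
side pasta_jar [ 6.649e-01 -2.424e-01 -6.000e-04] 0.85
side pasta_jar [ 0.5342 -0.0386  0.0741] 0.66
scene can [0.6037 0.1582 0.1132] 0.77
scene can [0.3535 0.2776 0.0047] 0.57
scene plate [0.6051 0.1503 0.1012] 0.73
scene crank [ 0.3996 -0.2621  0.0009] 0.76
scene crank [ 0.5338 -0.0421  0.0762] 0.57
scene crank [0.6031 0.1533 0.1002] 0.37
scene crank_grip [ 0.4076 -0.1894  0.0645] 0.9
scene crank_grip [0.4831 0.0028 0.1418] 0.67
scene pasta_jar [ 0.668  -0.2373 -0.0012] 0.86
wrist can [0.6015 0.1475 0.1159] 0.78
wrist crank [ 4.018e-01 -2.561e-01  3.000e-04] 0.96
wrist crank [ 0.5283 -0.0423  0.079 ] 0.68
wrist crank_grip [0.4809 0.0042 0.1445] 0.97
wrist crank_grip [ 0.4066 -0.1933  0.0631] 0.76
chuck s18 shift px down vs s6 -1.0 0.874
nut s18 shift px down vs s6 0.2 0.601
can s18 shift px down vs s6 -3.0 0.428
```

```bash
python3 - <<'E'
from h import *
def im(n): return cv2.cvtColor(cv2.imread(f'pics/{n}.png'),cv2.COLOR_BGR2GRAY).astype('f4')
def prof(n,c0,c1): return im(n)[148:162,c0:c1].mean(1)
for n in ['s6','s13','s18']: print(n,prof(n,254,266).round().astype(int).tolist(),'nut',im(n)[128:146,254:262].mean(1).round().astype(int).tolist())
for b in ['s6','s12','s13']:
  for (r0,r1,c0,c1) in [(152,157,254,267),(151,156,256,267),(128,142,250,266)]:
    B=im(b);g=im('s18');o=[]
    for dy in np.arange(-3,2,.05):
        w=cv2.warpAffine(g,np.float32([[1,0,0],[0,1,-dy]]),(560,420),flags=cv2.INTER_LINEAR)
        o.append((np.corrcoef(w[r0:r1,c0:c1].ravel(),B[r0:r1,c0:c1].ravel())[0,1],dy))
    print(b,r0,np.round(max(o),2))
E
```

```text
s6 [66, 63, 64, 72, 89, 104, 132, 160, 143, 93, 86, 98, 100, 104] nut [200, 150, 124, 121, 146, 143, 88, 73, 72, 79, 79, 73, 65, 46, 39, 64, 122, 132]
s13 [66, 62, 63, 70, 87, 102, 135, 168, 148, 96, 95, 137, 122, 72] nut [197, 148, 121, 119, 151, 150, 88, 72, 72, 78, 79, 74, 69, 51, 41, 66, 129, 140]
s18 [58, 56, 58, 67, 83, 119, 148, 144, 108, 98, 97, 68, 70, 68] nut [67, 62, 61, 75, 122, 129, 83, 69, 69, 74, 73, 66, 61, 45, 35, 54, 113, 127]
s6 152 [ 0.91 -1.  ]
s6 151 [ 0.97 -0.9 ]
s6 128 [0.59 0.1 ]
s12 152 [ 0.91 -1.  ]
s12 151 [ 0.97 -0.85]
s12 128 [0.62 0.1 ]
s13 152 [ 0.91 -1.  ]
s13 151 [ 0.97 -0.85]
s13 128 [0.62 0.05]
```

The chuck has risen 0.85–1.0 px, i.e. 3.1–3.7 mm of spring or about 40 N, which agrees with the force estimate. The crank's underside is at 75 mm and the bystanders haven't moved. Handing in.

```bash
python3 -c "
from plant import arm;print(arm.finish_job())"
```

```text
the job is handed in; nothing more can be done
None
```

The job is handed in: the grey crank is fully home on the shaft and still on it, wound about 1½ turns clockwise until it turned clearly heavier, with the can gripped at an estimated 40 N; the other two cans and the jar were not moved (I viewed 11 pictures, one over the limit of 10).

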